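Turn a tacked plate over in the welding cradle

ROBOT

A 6-joint arm with a two-finger parallel gripper is mounted at the origin on the work surface. World frame = base frame: x ahead of the robot, y to its left, z up, the work surface at z = 0. Lengths are in m, angles in rad, forces in N, time in s.
With the tool pointing down it reaches from about 0.225 to 0.725 m from the base axis. Payload 3.1 kg.
Tool frame: the origin (TCP) lies midway between the tips of the shut fingers; the grasp point (between the pads) lies 19 mm behind it; z points along the fingers, y is the direction in which the jaws open and shut (so a half turn about z gives the same grasp; the last joint's range is limited). The gripper opens to 85 mm and grips with 20 to 120 N. Pads are 22 mm wide; open, the fingers measure 114 mm over their backs; the gripper's body (76 mm by 85 mm) begins 54 mm behind the grasp point. The pads swing forward as they close: fully open they stand 13 mm farther back than shut.
Start: joints at [-1.425, 0.048, 0.099, 1.622, 0, 1.443], TCP at [0.142, -0.505, 0.231] pointing down, gripper open.
Joint ranges: [-2.91, 2.91], [-0.99, 1.94], [-1.21, 1.42], [-2.12, 2.29], [-1.49, 1.47], [-3.14, 3.14]. Speed limits (rad/s): [2.79, 2.79, 3.14, 3.14, 3.14, 3.14].

INTERFACE

Orientations are given as a unit quaternion [x, y, z, w].
In Python, from plant import ctrl, optics gives the robot as it stands.
- The arm moves only by the shell command python3 -m crank 'ROWS' [OPENING] [FORCE]. ROWS is JSON, a list of rows, each an object with "slide": the shift along the tool's x, y, z in mm, a list of three; "twist": the turn about the tool's z in degrees. In form: [{"slide": [tx, ty, tz], "twist": twist}, ...]. A call has exactly 10 rows; each row shifts and turns the commanded pose from where the row before left it, along the tool's axes as they then stand; what a row does not reach is not made up. A row lasts 1/8 s, in which the tool goes at most 62.5 mm and 10.7 degrees, less where a joint would pass 70% of its speed; a pose out of reach is approached as far as the arm can. A call is refused whole if a number of a shift passes 62.5 or a number of a turn 10.7, either way. A call with a gripper value outside its range is refused whole. OPENING is the opening, from 0 (shut) to 1 (fully open), set as the call begins (- or left out, the last holds). The fingers move at their own pace and stop on an object; FORCE is the grip in N (left out, the last holds). Time passes only in rows, so rows that do not move let the fingers close, or fill a call up. It gives the time, the measured TCP pose, the force and the opening at its end, in the units of the state.
- ctrl.get_state(): the state, without advancing time (a new reading comes with each control period).
- optics.snapshot(name): name is "scene" or "top" or "wrist"; returns a dict with "frame" (420x560x3 uint8, red, green, blue), "depth" (420x560 float32, m along the optical axis (not along the pixel's ray), 0 where there is no reading), "K" (3x3 intrinsics, pixels), "pose" (4x4, takes a point from camera to world coordinates). Camera axes: x right, y down, z forward; pixel columns grow to the right and rows downward; lengths in m; the calibration is good to about 2 mm. The wrist camera is an equidistant fisheye: a pixel r from the principal point sees the ray r / f radians off the axis. A picture is of the moment at which its call begins.
- ctrl.close_job(): hands the job in, once; it reports no verdict.
The state is a dict: "time": time; "joint_positions": joint angles; "joint_vel": joint speeds; "tau": joint torques, N m; "tcp_pos": TCP position; "ee_rot": TCP orientation; "wrist_force": force on the tool from outside, world axes, zero at the start; "moment": the same for the moment, N m; "grip_width": finger opening in m.
Only numpy, scipy, OpenCV 4.12 (cv2) and the standard library are available. Lean on these libraries where they do the work, as an engineer would, in place of code of your own. Each camera call takes 0.05 s, during which the arm holds its last target.

TASK

The plate with the boss is tacked on one side and needs turning for its second weld. Pick out the square steel plate with the round brass boss (not the square plate with the square dark stub, nor the round flange), lay it flat, boss up, in the pocket of the turnover cradle's open yellow leaf and let go; then take the leaf by its red bar and swing it right over until it is fully shut, so that the plate lies upside down in the cradle, and let go.

Things in the scene. Friction and masses are not known exactly. Their poses are not given: they have to be found in the camera images.
- part_mid (a point): Workpiece, on the bench at the left: square steel plate 70 x 70 x 8 mm with a round brass boss (dark bore), 28 mm across and 30 mm tall, on the middle of its upper face (38 mm in all, about 0.4 kg); grip it by the boss. Point on the boss axis, 19 mm above the plate's underside; z points out of the boss, x and y along the plate's edges. Look-alikes: square plate with dark stub, round flange.
- pocket (a point): Loading point on the pocket floor of the open yellow leaf, 28 mm above the bench. z up, x along the hinge, y towards hinge and fixed half. Free from above: x -44 to 44 (side walls 6 mm high), y -47 (end wall, 6 mm high) to 47 mm (edge of a lip over the pocket's hinge end, its top 15 mm above the floor). Lay the plate square, clear of lip and walls; fingers opening along x clear the lip.
- cradle: Grey base of the cradle, 130 x 235 mm, fixed to the bench. Origin on the bench under the hinge axis, which runs along x, 38 mm up; y points to the fixed half. As the leaf rises the plate slides by itself up to 26 mm towards the hinge, under the lip (11 mm gap), which carries it over; shut, the plate rests upside down, boss in the fixed half, seen through the leaf's window.
- bar (a point): Middle of the leaf's red grip bar: round, 12 mm thick, along the hinge's x, 82 mm clear between its two arms, 33 mm free between it and the leaf's end wall. 165 mm from the hinge axis; 38 mm above the bench with the leaf open or shut. Pinched lightly from above, fingers either side of it (closing along y), it turns between the fingers as the leaf swings.
- leaf (a joint): Angle of the leaf about its hinge, rad: 0 lying open (the start), 1.57 upright, 3.14 fully shut over the fixed half; the bar goes up and over towards the cradle's y. The hinge is stiff (0.6 N m): the leaf, loaded or not, stays where it is left, and takes up to about 8 N at the bar to swing.
Things that resemble listed ones, but are neither listed nor needed, are in the scene too. What is shaped like the part that bears part_mid but purple is not meant.

How it is judged:
By the outcome, as a careful person would: the job done as asked, in the order asked, and still so for the second after the job is handed in, with the robot touching nothing.
It also fails if it takes over 67 s, if anything falls off the work surface, if the arm or the gripper's body presses on something with over 40 N, if the wrist force passes 120 N, or if a joint passes its speed limit or range.

## Working session

There is one attempt and no reset: what is moved stays moved. The work goes in short steps, Python scripts to look and compute and a shell command to move; the robot and the scene stay as the last step left them, time stands still between calls to the robot, and variables do not carry over. Pictures are saved under pics/ and viewed, and the job is handed in when it is done.

```bash
mkdir -p pics; ls
python3 - <<'E'
from plant import ctrl, optics
import cv2,numpy as np
print(ctrl.get_state())
for n in ["scene","top"]:
    s=optics.snapshot(n); cv2.imwrite(f"pics/{n}0.png",s["frame"][:,:,::-1]); np.savez(f"{n}0.npz",**s)
    print(n,s["K"].round(1).tolist(),s["pose"].round(3).tolist())
E
```

```text
pics
{'time': 0.0, 'joint_positions': array([-1.42475778e+00,  4.87325894e-02,  9.75279280e-02,  1.62201795e+00,
       -3.12938069e-05,  1.44299774e+00]), 'joint_vel': array([ 5.33722977e-04, -4.71081110e-04,  8.60523414e-05, -2.20310175e-03,
        5.03678055e-04, -3.99792061e-04]), 'tau': array([ 7.65358291e-04, -3.38780594e+01,  3.20015681e+01,  2.04149302e-02,
       -1.72551968e-04, -8.55251203e-08]), 'tcp_pos': array([ 0.14185883, -0.50480109,  0.23009159]), 'ee_rot': array([ 9.90640556e-01,  1.36491089e-01, -2.67099308e-05, -1.21295048e-03]), 'wrist_force': array([ 0.52944728,  0.25728521, -0.51731404]), 'moment': array([ 0.01633692,  0.02245703, -0.02385967]), 'grip_width': 0.08550920263570116}
scene [[429.9, 0.0, 280.6], [0.0, 429.9, 207.6], [0.0, 0.0, 1.0]] [[-0.587, 0.671, -0.453, 0.91], [0.81, 0.483, -0.333, 0.373], [-0.004, -0.563, -0.827, 0.934], [0.0, 0.0, 0.0, 1.0]]
top [[403.0, 0.0, 283.6], [0.0, 403.0, 205.4], [0.0, 0.0, 1.0]] [[0.02, -0.986, 0.164, 0.309], [-0.999, -0.015, 0.031, 0.012], [-0.028, -0.165, -0.986, 0.966], [0.0, 0.0, 0.0, 1.0]]
```

View pics/scene0.png

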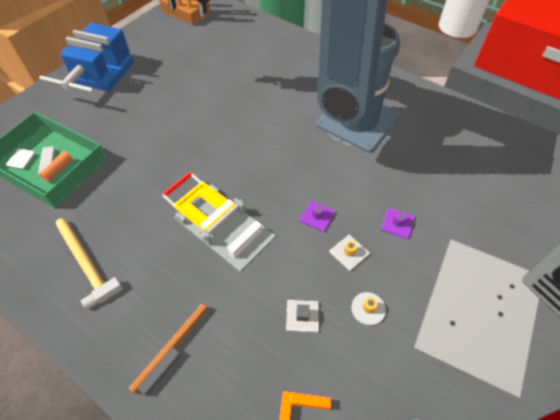

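View pics/top0.png

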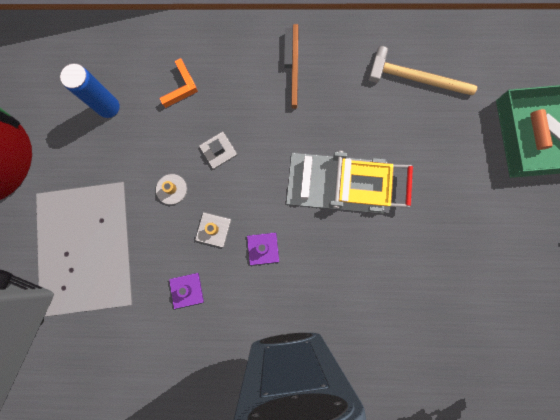

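The top view shows the target plate at about (213,230) with its brass boss at (211,229). The stub plate is at (218,150), the flange at (171,189), and the purple decoys are below. The cradle leaf is at (365,183) with the red bar at (410,185). Next I'll measure these.

```bash
cat > h.py <<'E'
import numpy as np,cv2
def ray(s,uv):
    K,P=s["K"],s["pose"]; uv=np.atleast_2d(uv).astype(float)
    d=np.c_[(uv[:,0]-K[0,2])/K[0,0],(uv[:,1]-K[1,2])/K[1,1],np.ones(len(uv))]@P[:3,:3].T
    return P[:3,3],d
def onz(s,uv,z):
    o,d=ray(s,uv); return o+d*((z-o[2])/d[:,2])[:,None]
def proj(s,p):
    P=s["pose"];c=(np.atleast_2d(p)-P[:3,3])@P[:3,:3]
    return (c@s["K"].T)[:,:2]/c[:,2:]
def mask(s,lo,hi,box):
    hsv=cv2.cvtColor(s["frame"],cv2.COLOR_RGB2HSV); m=cv2.inRange(hsv,lo,hi)
    k=np.zeros_like(m); x0,y0,x1,y1=box; k[y0:y1,x0:x1]=m[y0:y1,x0:x1]; return k
def cloud(s,m):
    v,u=np.nonzero(m&(s["depth"]>0)*np.uint8(255)); z=s["depth"][v,u]
    o,d=ray(s,np.c_[u,v]); return o+d*z[:,None]
E
python3 - <<'E'
from h import *
T=dict(np.load("top0.npz"));S=dict(np.load("scene0.npz"))
for n,s,pb,bb in [("top",T,(190,208,236,252),(335,150,400,215)),("scene",S,(325,230,375,275),(160,170,245,240))]:
    m=mask(s,(0,0,130),(180,60,255),pb)|mask(s,(10,80,60),(35,255,255),pb)
    c=max(cv2.findContours(m,0,2)[0],key=cv2.contourArea)
    r=cv2.minAreaRect(c);print(n,"plate px",r)
    q=onz(s,cv2.boxPoints(r),.008);print(q.round(4).tolist(),np.linalg.norm(np.diff(q,axis=0),axis=1).round(4), q.mean(0))
    print(" ang",np.degrees(np.arctan2(*(q[1]-q[0])[1::-1])))
    m=mask(s,(12,110,80),(30,255,255),pb);v,u=np.nonzero(m);print(" boss",len(u),onz(s,[[u.mean(),v.mean()]],.034)); 
    p=cloud(s,m);print("  cloud zmax",np.percentile(p[:,2],[5,50,95]),p[p[:,2]>.03].mean(0))
    red=mask(s,(0,150,100),(6,255,255),(160,150,430,215))|mask(s,(174,150,100),(180,255,255),(160,150,430,215))
    c=max(cv2.findContours(red,0,2)[0],key=cv2.contourArea);r=cv2.minAreaRect(c);print(" bar px",r)
    b=cv2.boxPoints(r);q=onz(s,b,.040);print(q.round(4).tolist(),q.mean(0))
    print("  cloud",np.median(cloud(s,red),0))
    for nm,s_,box in [("crop",s,(pb)),]:pass
a=cv2.resize(T["frame"][140:225,280:420,::-1],None,fx=5.5,fy=5.5,interpolation=2);cv2.imwrite("pics/c1.png",a)
a=cv2.resize(S["frame"][165:275,155:285,::-1],None,fx=5,fy=5,interpolation=2);cv2.imwrite("pics/c2.png",a)
E
```

```text
top plate px ((213.03114318847656, 229.00831604003906), (29.695619583129883, 30.017698287963867), 14.931416511535645)
[[0.3824, 0.2532, 0.008], [0.4528, 0.2383, 0.008], [0.4353, 0.1679, 0.008], [0.3654, 0.1835, 0.008]] [0.072  0.0726 0.0716] [0.40898626 0.2107357  0.008     ]
 ang -11.942368634065794
 boss 89 [[0.40648506 0.20944218 0.034     ]]
  cloud zmax [0.02045867 0.03714669 0.04008605] [0.40704217 0.21051497 0.03719649]
 bar px ((408.943115234375, 184.96725463867188), (4.6977620124816895, 38.22803497314453), 3.3664608001708984)
[[0.4711, -0.2405, 0.04], [0.5622, -0.2484, 0.04], [0.5616, -0.2593, 0.04], [0.4706, -0.2512, 0.04]] [ 0.51638506 -0.24985373  0.04      ]
  cloud [ 0.51522655 -0.24887293  0.04274132]
scene plate px ((348.0, 251.0), (33.941123962402344, 31.11269760131836), 45.0)
[[0.4405, 0.1614, 0.008], [0.355, 0.1724, 0.008], [0.3798, 0.255, 0.008], [0.4615, 0.2418, 0.008]] [0.0862 0.0863 0.0828] [0.40922954 0.20766725 0.008     ]
 ang 172.65155442453815
 boss 121 [[0.41603856 0.21380685 0.034     ]]
  cloud zmax [0.01494933 0.03688119 0.04095014] [0.41347182 0.21254549 0.03794844]
 bar px ((177.4390411376953, 183.5487823486328), (4.216691493988037, 32.79648971557617), 51.34019088745117)
[[0.5581, -0.2611, 0.04], [0.4692, -0.2538, 0.04], [0.4734, -0.2405, 0.04], [0.5617, -0.2482, 0.04]] [ 0.51559611 -0.25090652  0.04      ]
  cloud [ 0.51991823 -0.24846656  0.04395542]
```

View pics/c1.png

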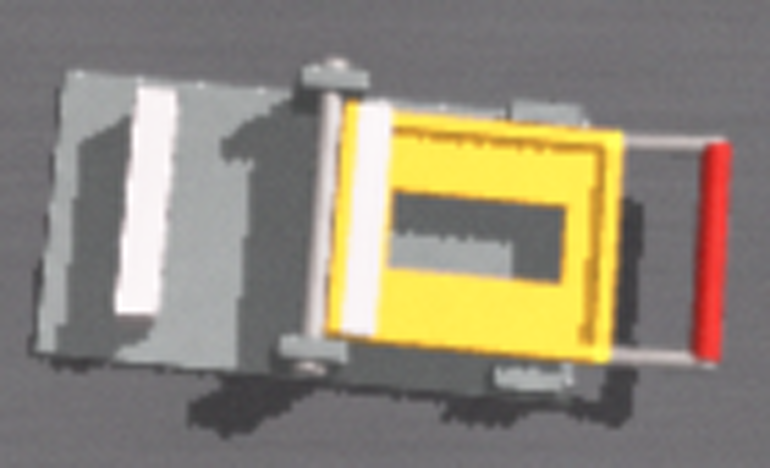

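View pics/c2.png

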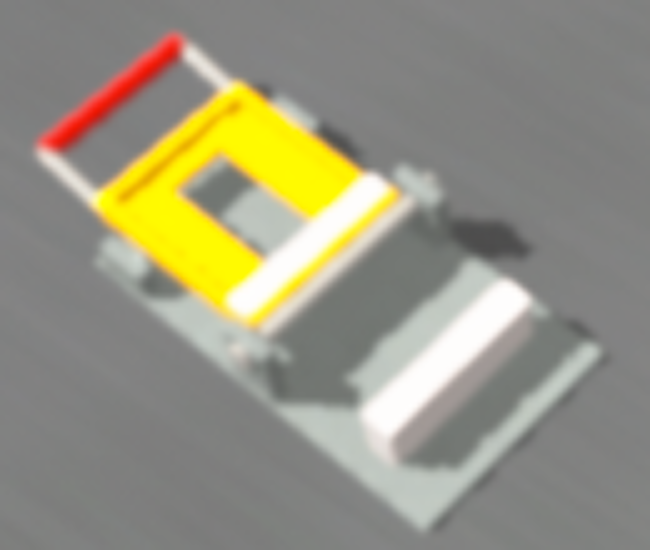

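```bash
cat >> h.py <<'E'
def go(tgt,yaw_deg=None):
    from plant import ctrl
    from scipy.spatial.transform import Rotation as R
    s=ctrl.get_state();r=R.from_quat(s["ee_rot"]);M=r.as_matrix()
    yaw=np.degrees(np.arctan2(M[1,0],M[0,0]))
    print("tcp",s["tcp_pos"].round(4),"yaw",yaw.round(2),"j6",s["joint_positions"][5].round(2),"tool slide mm now",((np.array(tgt)-s["tcp_pos"])@M*1000).round(1),"F",s["wrist_force"].round(1),"w",s["grip_width"].round(4),"t",s["time"])
    if yaw_deg is not None:
        a=np.radians(yaw_deg);N=np.array([[np.cos(a),np.sin(a),0],[np.sin(a),-np.cos(a),0],[0,0,-1]]).T.T
        N=np.array([[np.cos(a),np.sin(a),0],[np.sin(a),-np.cos(a),0],[0,0,-1.]])
        print(" twist needed",-(yaw_deg-yaw),"slide at goal yaw",((np.array(tgt)-s["tcp_pos"])@N*1000).round(1))
E
python3 - <<'E'
from h import *
T=dict(np.load("top0.npz"));S=dict(np.load("scene0.npz"))
c1=lambda p:np.array(p)/5.5+[280,140]-.4
c2=lambda p:np.array(p)/5.+[155,165]-.4
cx=np.array([np.cos(np.radians(-5)),np.sin(np.radians(-5))]);cy=np.array([-cx[1],cx[0]])
bar=np.array([.516,-.2505])
def rel(q): return np.c_[(q[:,:2]-bar)@cx,(q[:,:2]-bar)@cy-.165].round(4).tolist()
print("base corners",rel(onz(T,c1([[66,70],[33,352]]),.006)),rel(onz(S,c2([[605,348],[425,530]]),.006)))
print("hinge ends",rel(onz(T,c1([[333,78],[310,365]]),.04)), rel(onz(S,c2([[412,195],[262,325]]),.04)))
print("lip far edge",rel(onz(T,c1([[393,103],[373,335]]),.043)),rel(onz(S,c2([[365,176],[230,298]]),.043)))
print("leaf end outer",rel(onz(T,c1([[625,130],[608,360]]),.034)),rel(onz(S,c2([[240,83],[100,200]]),.034)))
o,d=ray(T,[[211,229]])
# boss top by depth/hue, circle
for n,s,pb in [("t",T,(190,208,236,252)),("s",S,(325,230,375,275))]:
    m=mask(s,(12,110,80),(30,255,255),pb);p=cloud(s,m);p=p[p[:,2]>.03];print(n,(p.min(0)+p.max(0))/2,np.ptp(p,axis=0))
go([.41,.21,.2],78)
E
```

```text
base corners [[0.0619, 0.1173], [-0.0674, 0.1184]] [[-0.0668, 0.1171], [0.0645, 0.1186]]
hinge ends [[0.0593, 0.0009], [-0.0668, 0.0001]] [[-0.0556, -0.0026], [0.0474, -0.0041]]
lip far edge [[0.0498, -0.0252], [-0.0518, -0.0249]] [[-0.0471, -0.0273], [0.0479, -0.0256]]
leaf end outer [[0.0504, -0.1262], [-0.0507, -0.1254]] [[-0.0506, -0.1253], [0.0478, -0.1242]]
t [0.40700812 0.21101712 0.03586734] [0.02532403 0.02569799 0.01104163]
s [0.41132187 0.2118344  0.03615346] [0.02841852 0.02578932 0.01227051]Traceback (most recent call last):
  File "<stdin>", line 16, in <module>
  File "h.py", line 22, in go
    print("tcp",s["tcp_pos"].round(4),"yaw",yaw.round(2),"j6",s["joint_positions"][5].round(2),"tool slide mm now",((np.array(tgt)-s["tcp_pos"])@M*1000).round(1),"F",s["wrist_force"].round(1),"w",s["grip_width"].round(4),"t",s["time"])
                                                                                                                                                                                                    ^^^^^^^^^^^^^^^^^^^^^
AttributeError: 'float' object has no attribute 'round'
```

```bash
sed -i 's/s\["grip_width"\].round(4)/round(float(s["grip_width"]),4)/' h.py; python3 -m crank '[{"slide":[0,0,0],"twist":-10.4},{"slide":[0,0,0],"twist":-10.4},{"slide":[0,0,0],"twist":-10.4},{"slide":[0,0,0],"twist":-10.4},{"slide":[0,0,0],"twist":-10.4},{"slide":[0,0,0],"twist":-10.3},{"slide":[50,8,0],"twist":0},{"slide":[50,8,0],"twist":0},{"slide":[50,8,0],"twist":0},{"slide":[50,8,0],"twist":0}]' 1 40; python3 -c "
from h import *
go([.409,.2113,.15],78)"
```

```text
time: 1.35
tcp_pos: [0.2151, -0.3147, 0.2307]
ee_rot: [0.777, 0.629, 0.0, -0.0]
wrist_force: [0.8, -0.5, 0.4]
grip_width: 0.0856
tcp [ 0.2151 -0.3147  0.2307] yaw 77.95 j6 0.63 tool slide mm now [554.8  79.9  81.2] F [ 0.8 -0.5  0.4] w 0.0856 t 1.35
 twist needed -0.04698482922613323 slide at goal yaw [554.8  80.3  80.7]
```

```bash
python3 -m crank '[{"slide":[55,8,0],"twist":0},{"slide":[55,8,0],"twist":0},{"slide":[55,8,0],"twist":0},{"slide":[55,8,0],"twist":0},{"slide":[55,8,0],"twist":0},{"slide":[55,8,0],"twist":0},{"slide":[55,8,5],"twist":0},{"slide":[55,8,20],"twist":0},{"slide":[55,8,25],"twist":0},{"slide":[50,5,25],"twist":0}]' 1 40; python3 -m crank '[{"slide":[0,0,0],"twist":0},{"slide":[0,0,0],"twist":0},{"slide":[0,0,0],"twist":0},{"slide":[0,0,0],"twist":0},{"slide":[0,0,0],"twist":0},{"slide":[0,0,0],"twist":0},{"slide":[0,0,0],"twist":0},{"slide":[0,0,0],"twist":0},{"slide":[0,0,0],"twist":0},{"slide":[0,0,0],"twist":0}]'
python3 - <<'E'
from h import *
go([.409,.2113,.15],78)
from plant import optics
s=optics.snapshot("wrist");cv2.imwrite("pics/w1.png",s["frame"][:,:,::-1]);np.savez("w1.npz",**s);print(s["K"],s["pose"].round(4))
E
```

```text
time: 2.6
tcp_pos: [0.4038, 0.2026, 0.1552]
ee_rot: [0.777, 0.63, 0.0, 0.0]
wrist_force: [1.4, -0.7, 0.2]
grip_width: 0.0851
time: 3.85
tcp_pos: [0.4036, 0.2006, 0.1563]
ee_rot: [0.777, 0.629, -0.0, -0.0]
wrist_force: [0.8, -0.4, 0.3]
grip_width: 0.0858
tcp [0.4036 0.2006 0.1563] yaw 77.99 j6 2.09 tool slide mm now [11.6  3.1  6.3] F [ 0.8 -0.4  0.3] w 0.0858 t 3.85
 twist needed -0.006529378885588244 slide at goal yaw [11.6  3.1  6.3]
[[325.1922621    0.         283.14484897]
 [  0.         325.1922621  204.25681994]
 [  0.           0.           1.        ]] [[ 9.781e-01 -1.998e-01 -5.740e-02  4.172e-01]
 [-2.079e-01 -9.413e-01 -2.661e-01  2.682e-01]
 [-8.000e-04  2.722e-01 -9.622e-01  2.981e-01]
 [ 0.000e+00  0.000e+00  0.000e+00  1.000e+00]]
```

View pics/w1.png

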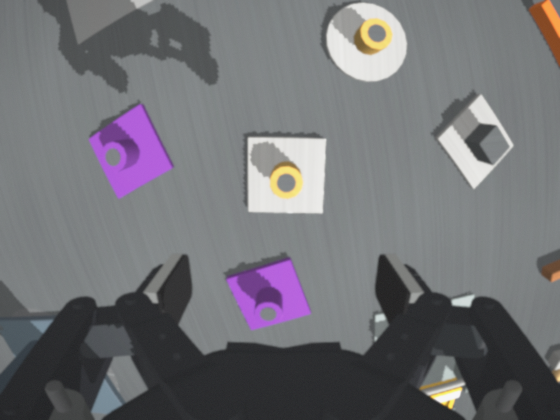

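The wrist view shows the plate at about (248–326, 135–213), nearly square to the image axes, with the boss at (286,182). The fingers are at the bottom of the frame. I'll compute the fisheye rays.

```bash
cat >> h.py <<'E'
def fonz(s,uv,z):
    K,P=s["K"],s["pose"];d=(np.atleast_2d(uv).astype(float)-[K[0,2],K[1,2]])/K[0,0]
    r=np.linalg.norm(d,axis=1);k=np.where(r>1e-9,np.sin(r)/np.maximum(r,1e-9),1)
    v=np.c_[d*k[:,None],np.cos(r)]@P[:3,:3].T;o=P[:3,3]
    return o+v*((z-o[2])/v[:,2])[:,None]
E
python3 - <<'E'
from h import *
s=dict(np.load("w1.npz"))
m=mask(s,(0,0,160),(180,40,255),(235,125,340,225))|mask(s,(12,110,80),(30,255,255),(260,155,310,210))
c=max(cv2.findContours(m,0,2)[0],key=cv2.contourArea);c=cv2.convexHull(c).reshape(-1,2)
w=fonz(s,c,.008)[:,:2]
r=cv2.minAreaRect((w*1000).astype(np.float32));print("plate",r);b=cv2.boxPoints(r);print(b)
e=b[1]-b[0];print("edge ang",np.degrees(np.arctan2(e[1],e[0])))
m=mask(s,(12,110,80),(30,255,255),(260,155,310,210));c=max(cv2.findContours(m,0,2)[0],key=cv2.contourArea)
w=fonz(s,cv2.convexHull(c).reshape(-1,2),.038)[:,:2];print("boss top",cv2.minEnclosingCircle((w*1000).astype(np.float32)))
go([.409,.2113,.15],78)
E
```

```text
plate ((408.1843566894531, 213.461669921875), (70.58621978759766, 70.42208099365234), 77.2173080444336)
[[366.03723 186.83385]
 [434.714   171.25267]
 [450.33148 240.0895 ]
 [381.65472 255.67067]]
edge ang -12.782704
boss top ((409.0798034667969, 215.9700927734375), 14.584872245788574)
tcp [0.4036 0.2006 0.1563] yaw 77.99 j6 2.09 tool slide mm now [11.6  3.1  6.3] F [ 0.6 -1.7 -0.6] w 0.0855 t 3.9
 twist needed -0.0061767776937671215 slide at goal yaw [11.6  3.1  6.3]
```

```bash
python3 -m crank '[{"slide":[7,1,15],"twist":0.8},{"slide":[7,1,25],"twist":0},{"slide":[0,0,30],"twist":0},{"slide":[0,0,25],"twist":0},{"slide":[0,0,20],"twist":0},{"slide":[0,0,15],"twist":0},{"slide":[0,0,10],"twist":0},{"slide":[0,0,5],"twist":0},{"slide":[0,0,0],"twist":0},{"slide":[0,0,0],"twist":0}]' 1 40;  python3 -c "
from h import *
go([.4085,.2135,.011],77.2)"
```

```text
time: 5.15
tcp_pos: [0.4093, 0.214, 0.0121]
ee_rot: [0.782, 0.624, 0.001, 0.0]
wrist_force: [0.4, -0.1, -0.1]
grip_width: 0.0853
tcp [0.4093 0.214  0.0121] yaw 77.18 j6 2.13 tool slide mm now [-0.7 -0.7  1.1] F [ 0.4 -0.1 -0.1] w 0.0853 t 5.15
 twist needed -0.016045969008118277 slide at goal yaw [-0.7 -0.7  1.1]
```

```bash
python3 -m crank '[{"slide":[0,0,0],"twist":0},{"slide":[0,0,0],"twist":0},{"slide":[0,0,0],"twist":0},{"slide":[0,0,0],"twist":0},{"slide":[0,0,0],"twist":0},{"slide":[0,0,0],"twist":0},{"slide":[0,0,0],"twist":0},{"slide":[0,0,0],"twist":0},{"slide":[0,0,-4],"twist":0},{"slide":[0,0,-6],"twist":0}]' 0 60;  python3 - <<'E'
from h import *
go([.4085,.2135,.011],77.2)
from plant import optics
s=optics.snapshot("wrist");cv2.imwrite("pics/w2.png",s["frame"][:,:,::-1])
E
```

```text
time: 6.4
tcp_pos: [0.4067, 0.2132, 0.0197]
ee_rot: [0.782, 0.624, -0.002, -0.001]
wrist_force: [0.3, 0.3, -4.4]
grip_width: 0.0261
tcp [0.4067 0.2132 0.0197] yaw 77.19 j6 2.13 tool slide mm now [0.8 1.8 8.7] F [ 0.3  0.3 -4.4] w 0.0261 t 6.4
 twist needed -0.011375008933924846 slide at goal yaw [0.7 1.7 8.7]
```

View pics/w2.png

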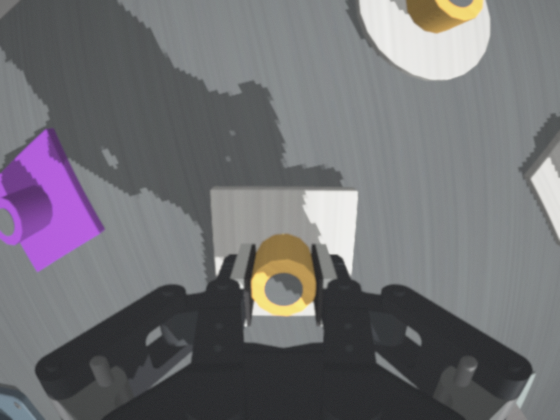

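Grip holds: width is 26 mm, −4.4 N matches about 0.4 kg, and the plate edge at row 188 is square to the jaws. Next I'll lift and carry it.

```bash
python3 -m crank '[{"slide":[0,0,-20],"twist":-2},{"slide":[0,0,-35],"twist":-3},{"slide":[0,0,-35],"twist":-2.8},{"slide":[-20,8,-15],"twist":0},{"slide":[-40,17,0],"twist":0},{"slide":[-45,18,0],"twist":0},{"slide":[-45,18,0],"twist":0},{"slide":[-45,18,0],"twist":0},{"slide":[-45,18,0],"twist":0},{"slide":[-45,18,0],"twist":0}]';python3 -m crank '[{"slide":[-40,18,0],"twist":0},{"slide":[-25,12,0],"twist":0},{"slide":[-10,3,0],"twist":0},{"slide":[0,0,0],"twist":0},{"slide":[0,0,0],"twist":0},{"slide":[0,0,0],"twist":0},{"slide":[0,0,0],"twist":0},{"slide":[0,0,0],"twist":0},{"slide":[0,0,0],"twist":0},{"slide":[0,0,0],"twist":0}]';  python3 - <<'E'
from h import *
go([.523,-.159,.1],85)
from plant import optics
s=optics.snapshot("wrist");cv2.imwrite("pics/w3.png",s["frame"][:,:,::-1]);np.savez("w3.npz",**s)
s=optics.snapshot("top");cv2.imwrite("pics/t3.png",cv2.resize(s["frame"][120:260,240:440,::-1],None,fx=4,fy=4));np.savez("t3.npz",**s)
E
```

```text
time: 7.7
tcp_pos: [0.4981, -0.0815, 0.1257]
ee_rot: [0.737, 0.675, -0.0, -0.001]
wrist_force: [0.8, -0.7, -3.7]
grip_width: 0.0264
time: 8.95
tcp_pos: [0.5245, -0.1578, 0.1263]
ee_rot: [0.737, 0.676, -0.0, 0.0]
wrist_force: [-0.3, 0.2, -3.6]
grip_width: 0.026
tcp [ 0.5245 -0.1578  0.1263] yaw 84.99 j6 1.24 tool slide mm now [-1.4 -1.4 26.3] F [-0.3  0.2 -3.6] w 0.026 t 8.95
 twist needed -0.010219205640822793 slide at goal yaw [-1.4 -1.4 26.3]
```

View pics/w3.png

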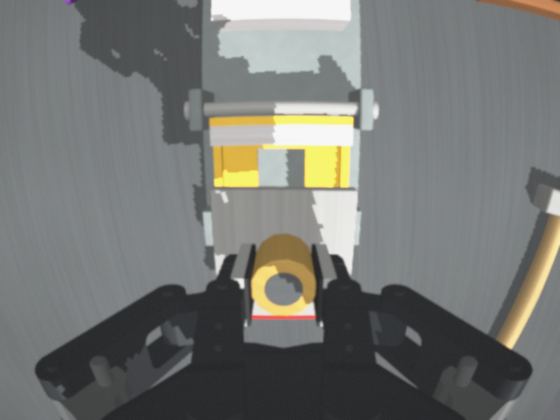

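View pics/t3.png

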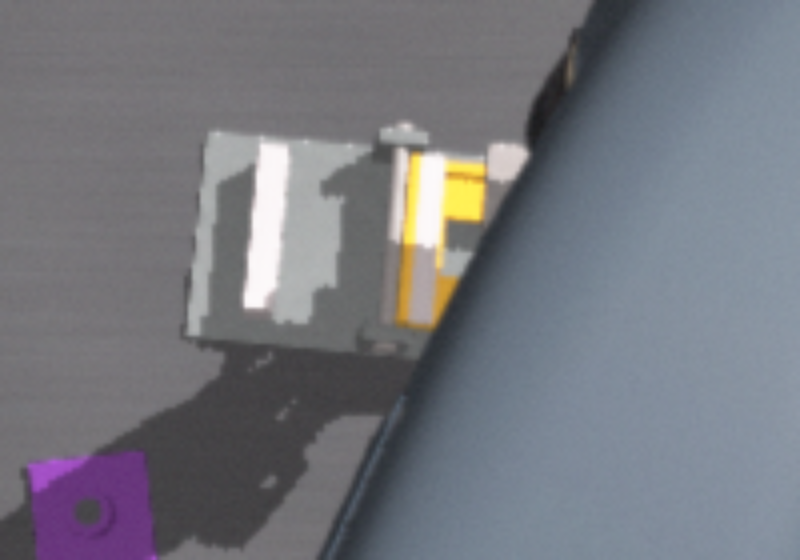

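The wrist view shows the plate held over the leaf and square to it. Its far edge is at row 188 (columns 212–357), and the lip edge is at row 146 (columns 211–353). I'll check the offsets.

Run:
```python
from h import *
s=dict(np.load("w3.npz"));t=np.array([.5245,-.1578])
a=np.radians(-5);cx=np.array([np.cos(a),np.sin(a)]);cy=np.array([-cx[1],cx[0]])
f=lambda uv,z:print(np.c_[(fonz(s,uv,z)[:,:2]-t)@cx,(fonz(s,uv,z)[:,:2]-t)@cy].round(4).tolist())
f([[211,146],[353,146]],.043)   # lip edge: expect y=+47 from pocket
f([[212,189],[357,188]],.122)   # plate far edge expect +35
f([[214,125],[210,118],[354,116]],.043)
f([[196,110],[366,109]],.04) # hinge
cv2.imwrite("pics/w3c.png",cv2.resize(s["frame"][90:240,180:380,::-1],None,fx=4,fy=4,interpolation=2))
```

```text
[[-0.0515, 0.048], [0.0482, 0.0479]]
[[-0.0341, 0.0352], [0.0339, 0.0357]]
[[-0.0489, 0.0627], [-0.0517, 0.0678], [0.0484, 0.0691]]
[[-0.0625, 0.0739], [0.0577, 0.0745]]
```

View pics/w3c.png

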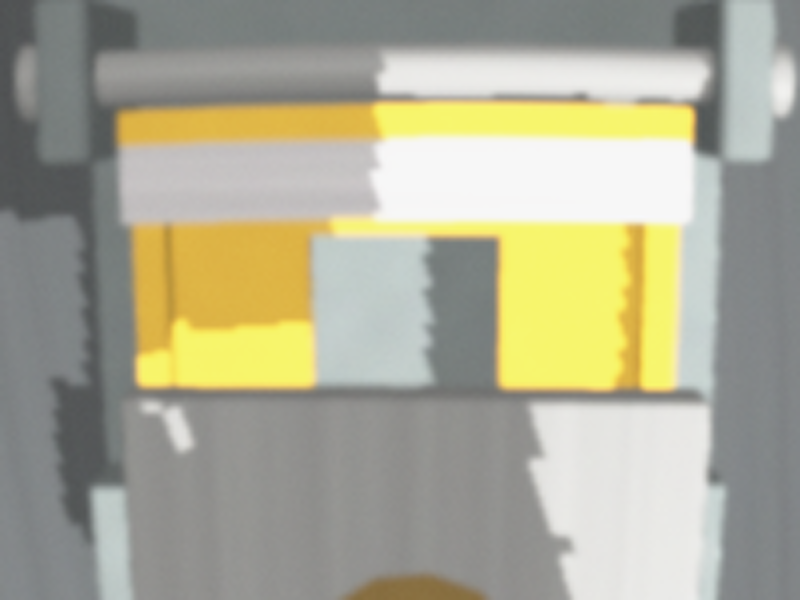

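```bash
python3 -m crank '[{"slide":[0,-1.5,10],"twist":0},{"slide":[0,0,20],"twist":0},{"slide":[0,0,20],"twist":0},{"slide":[0,0,15],"twist":0},{"slide":[0,0,10],"twist":0},{"slide":[0,0,5],"twist":0},{"slide":[0,0,3],"twist":0},{"slide":[0,0,1],"twist":0},{"slide":[0,0,0.5],"twist":0},{"slide":[0,0,0],"twist":0}]';  python3 - <<'E'
from h import *
go([.523,-.159,.04],85)
E
```

```text
time: 10.3
tcp_pos: [0.5233, -0.1578, 0.0422]
ee_rot: [0.737, 0.676, 0.0, 0.0]
wrist_force: [0.4, 0.2, -3.7]
grip_width: 0.0262
tcp [ 0.5233 -0.1578  0.0422] yaw 84.99 j6 1.24 tool slide mm now [-1.3 -0.2  2.2] F [ 0.4  0.2 -3.7] w 0.0262 t 10.3
 twist needed -0.01236807108759308 slide at goal yaw [-1.3 -0.2  2.2]
```

```bash
python3 -m crank '[{"slide":[0,0,0.7],"twist":0},{"slide":[0,0,0.6],"twist":0},{"slide":[0,0,0.5],"twist":0},{"slide":[0,0,0],"twist":0},{"slide":[0,0,0],"twist":0},{"slide":[0,0,0],"twist":0},{"slide":[0,0,0],"twist":0},{"slide":[0,0,0],"twist":0},{"slide":[0,0,0],"twist":0},{"slide":[0,0,0],"twist":0}]';  python3 - <<'E'
from h import *
go([.523,-.159,.04],85)
E
```

```text
time: 11.55
tcp_pos: [0.5231, -0.1576, 0.04]
ee_rot: [0.737, 0.676, 0.0, -0.0]
wrist_force: [-1.2, 0.2, -3.5]
grip_width: 0.0262
tcp [ 0.5231 -0.1576  0.04  ] yaw 84.99 j6 1.24 tool slide mm now [-1.4  0.1  0. ] F [-1.2  0.2 -3.5] w 0.0262 t 11.55
 twist needed -0.011581112831507312 slide at goal yaw [-1.4  0.1  0. ]
```

```bash
python3 -m crank '[{"slide":[0,0,0.5],"twist":0},{"slide":[0,0,0.5],"twist":0},{"slide":[0,0,0.4],"twist":0},{"slide":[0,0,0],"twist":0},{"slide":[0,0,0],"twist":0},{"slide":[0,0,0],"twist":0},{"slide":[0,0,0],"twist":0},{"slide":[0,0,0],"twist":0},{"slide":[0,0,0],"twist":0},{"slide":[0,0,0],"twist":0}]';  python3 - <<'E'
from h import *
go([.523,-.159,.04],85)
E
```

```text
time: 12.8
tcp_pos: [0.5232, -0.1577, 0.0397]
ee_rot: [0.737, 0.676, 0.0, 0.0]
wrist_force: [-4.3, 2.1, 5.6]
grip_width: 0.0259
tcp [ 0.5232 -0.1577  0.0397] yaw 84.99 j6 1.24 tool slide mm now [-1.3 -0.1 -0.3] F [-4.3  2.1  5.6] w 0.0259 t 12.8
 twist needed -0.00919883209950001 slide at goal yaw [-1.3 -0.1 -0.3]
```

Contact made. Release and rise.

```bash
python3 -m crank '[{"slide":[0,0,0],"twist":0},{"slide":[0,0,0],"twist":0},{"slide":[0,0,0],"twist":0},{"slide":[0,0,0],"twist":0},{"slide":[0,0,0],"twist":0},{"slide":[0,0,-10],"twist":0},{"slide":[0,0,-25],"twist":0},{"slide":[0,0,-30],"twist":0},{"slide":[0,0,-30],"twist":0},{"slide":[0,0,-10],"twist":0}]' 1;  python3 - <<'E'
from h import *
go([.523,-.159,.04],85)
from plant import optics
s=optics.snapshot("wrist");cv2.imwrite("pics/w4.png",s["frame"][:,:,::-1]);np.savez("w4.npz",**s)
E
```

```text
time: 14.05
tcp_pos: [0.5246, -0.1583, 0.1469]
ee_rot: [0.737, 0.676, 0.001, 0.002]
wrist_force: [-0.2, -0.3, -0.4]
grip_width: 0.0857
tcp [ 0.5246 -0.1583  0.1469] yaw 84.99 j6 1.24 tool slide mm now [ -0.6  -2.1 106.9] F [-0.2 -0.3 -0.4] w 0.0857 t 14.05
 twist needed -0.011721842403503047 slide at goal yaw [ -0.8  -1.6 106.9]
```

View pics/w4.png

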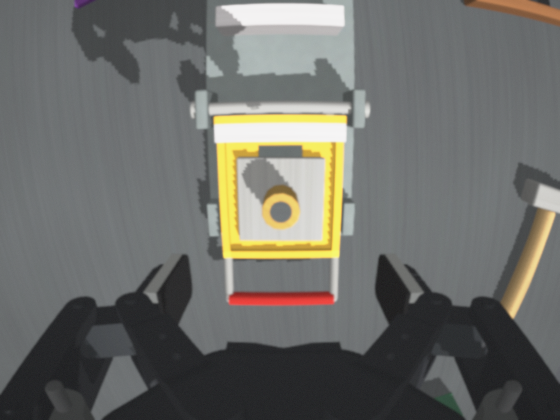

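The plate lies square and flat in the pocket, clear of the lip and walls: plate at columns 238–325, rows 157–241, boss at (281,208). The red bar is at (229–334, 299). Next I'll measure the bar.

Run:
```python
from h import *
s=dict(np.load("w4.npz"))
m=mask(s,(0,150,80),(6,255,255),(215,280,350,315))|mask(s,(174,150,80),(180,255,255),(215,280,350,315))
c=max(cv2.findContours(m,0,2)[0],key=cv2.contourArea);r=cv2.minAreaRect(c);print(r)
q=fonz(s,cv2.boxPoints(r),.04);print(q.round(4).tolist(),q.mean(0).round(4))
h=fonz(s,[[192,111],[369,109]],.04);print("hinge",h.round(4).tolist(),h.mean(0))
pc=fonz(s,[[238,158],[325,158],[325,241],[238,241]],.036);print("plate",pc.mean(0))
go([.5155,-.2505,.10],175)
```

```text
((280.98748779296875, 298.3877868652344), (11.808243751525879, 102.07220458984375), 89.35625457763672)
[[0.4695, -0.2378, 0.04], [0.5605, -0.2446, 0.04], [0.5603, -0.2575, 0.04], [0.4676, -0.2505, 0.04]] [ 0.5145 -0.2476  0.04  ]
hinge [[0.4606, -0.0789, 0.04], [0.5968, -0.0895, 0.04]] [ 0.52870118 -0.08418743  0.04      ]
plate [ 0.52300142 -0.15799685  0.036     ]
tcp [ 0.5247 -0.1583  0.147 ] yaw 84.99 j6 1.24 tool slide mm now [-92.5  -1.3  47.2] F [-0.  -0.   0.5] w 0.0852 t 14.1
 twist needed -90.01450379115148 slide at goal yaw [  1.1 -92.6  47. ]
```

```bash
python3 -m crank '[{"slide":[0,0,0],"twist":-10},{"slide":[0,0,0],"twist":-10},{"slide":[0,0,0],"twist":-10},{"slide":[0,0,0],"twist":-10},{"slide":[0,0,0],"twist":-10},{"slide":[0,0,0],"twist":-10},{"slide":[0,0,0],"twist":-10},{"slide":[0,0,0],"twist":-10},{"slide":[0,0,0],"twist":-10},{"slide":[0,-20,0],"twist":-0.3}]' 0.4 20; python3 -m crank '[{"slide":[0,-35,0],"twist":0},{"slide":[0,-35,0],"twist":0},{"slide":[1,-2,20],"twist":0},{"slide":[0,0,20],"twist":0},{"slide":[0,0,10],"twist":0},{"slide":[0,0,0],"twist":0},{"slide":[0,0,0],"twist":0},{"slide":[0,0,0],"twist":0},{"slide":[0,0,0],"twist":0},{"slide":[0,0,0],"twist":0}]'
python3 - <<'E'
from h import *
go([.515,-.249,.02],175.3)
from plant import optics
s=optics.snapshot("wrist");cv2.imwrite("pics/w5.png",s["frame"][:,:,::-1]);np.savez("w5.npz",**s)
E
```

```text
time: 15.35
tcp_pos: [0.5207, -0.1764, 0.1421]
ee_rot: [0.04, 0.999, 0.001, -0.001]
wrist_force: [0.7, 0.1, -0.5]
grip_width: 0.0343
time: 16.6
tcp_pos: [0.5146, -0.2493, 0.0941]
ee_rot: [0.041, 0.999, -0.0, 0.0]
wrist_force: [0.9, -1.1, 0.6]
grip_width: 0.0339
tcp [ 0.5146 -0.2493  0.0941] yaw 175.29 j6 -0.49 tool slide mm now [-0.3  0.4 74.1] F [ 0.9 -1.1  0.6] w 0.0339 t 16.6
 twist needed -0.010341304099398485 slide at goal yaw [-0.3  0.4 74.1]
```

View pics/w5.png

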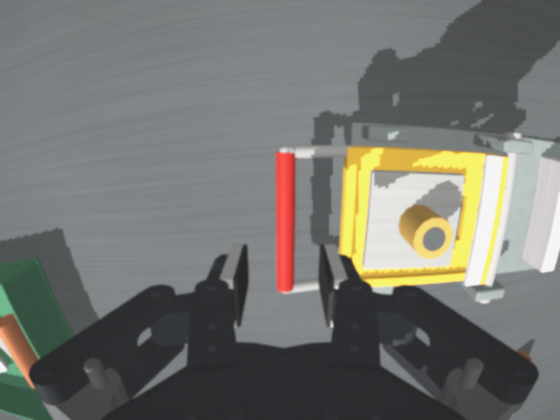

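Run:
```python
from h import *
s=dict(np.load("w5.npz"))
m=mask(s,(0,150,80),(6,255,255),(260,140,310,300))|mask(s,(174,150,80),(180,255,255),(260,140,310,300))
c=max(cv2.findContours(m,0,2)[0],key=cv2.contourArea);r=cv2.minAreaRect(c);print(r)
q=fonz(s,cv2.boxPoints(r),.04);print(q.round(4).tolist(),q.mean(0).round(4))
w=fonz(s,cv2.convexHull(c).reshape(-1,2),.04)[:,:2]*1000
print(cv2.minAreaRect(w.astype(np.float32)))
```

```text
((285.5, 221.5), (137.0, 17.0), 90.0)
[[0.4679, -0.2492, 0.04], [0.4687, -0.2389, 0.04], [0.5625, -0.2457, 0.04], [0.5615, -0.2574, 0.04]] [ 0.5152 -0.2478  0.04  ]
((515.16748046875, -248.041748046875), (10.533855438232422, 93.9835433959961), 84.96672058105469)
```

```bash
python3 -m crank '[{"slide":[0,0.6,15],"twist":0},{"slide":[0,0,20],"twist":0},{"slide":[0,0,18],"twist":0},{"slide":[0,0,12],"twist":0},{"slide":[0,0,6],"twist":0},{"slide":[0,0,3],"twist":0},{"slide":[0,0,0],"twist":0},{"slide":[0,0,0],"twist":0},{"slide":[0,0,0],"twist":0},{"slide":[0,0,0],"twist":0}]'; python3 -m crank '[{"slide":[0,0,0],"twist":0},{"slide":[0,0,0],"twist":0},{"slide":[0,0,0],"twist":0},{"slide":[0,0,0],"twist":0},{"slide":[0,0,0],"twist":0},{"slide":[0,0,0],"twist":0},{"slide":[0,0,0],"twist":0},{"slide":[0,0,0],"twist":0},{"slide":[0,0,0],"twist":0},{"slide":[0,0,0],"twist":0}]' 0 20
python3 - <<'E'
from h import *
go([.515,-.249,.02],175.3)
t=np.radians(np.arange(0,181,6));p=np.c_[-165*np.cos(t),165*np.sin(t)];print(np.diff(p,axis=0).round(1).tolist())
E
```

```text
time: 17.9
tcp_pos: [0.5147, -0.2488, 0.0199]
ee_rot: [0.041, 0.999, -0.0, 0.0]
wrist_force: [-1.0, -0.3, 0.2]
grip_width: 0.0341
time: 19.15
tcp_pos: [0.5145, -0.248, 0.0197]
ee_rot: [0.041, 0.999, 0.001, 0.0]
wrist_force: [-0.4, 5.9, 3.5]
grip_width: 0.011
tcp [ 0.5145 -0.248   0.0197] yaw 175.31 j6 -0.49 tool slide mm now [-0.6 -0.9 -0.3] F [-0.4  5.9  3.5] w 0.011 t 19.15
 twist needed 0.00829927681627396 slide at goal yaw [-0.6 -0.9 -0.3]
[[0.9, 17.2], [2.7, 17.1], [4.5, 16.7], [6.2, 16.1], [7.8, 15.4], [9.4, 14.5], [10.9, 13.4], [12.2, 12.2], [13.4, 10.9], [14.5, 9.4], [15.4, 7.8], [16.1, 6.2], [16.7, 4.5], [17.1, 2.7], [17.2, 0.9], [17.2, -0.9], [17.1, -2.7], [16.7, -4.5], [16.1, -6.2], [15.4, -7.8], [14.5, -9.4], [13.4, -10.9], [12.2, -12.2], [10.9, -13.4], [9.4, -14.5], [7.8, -15.4], [6.2, -16.1], [4.5, -16.7], [2.7, -17.1], [0.9, -17.2]]
```

```bash
python3 -m crank '[{"slide":[0,0.9,-17.2],"twist":0},{"slide":[0,2.7,-17.1],"twist":0},{"slide":[0,4.5,-16.7],"twist":0},{"slide":[0,6.2,-16.1],"twist":0},{"slide":[0,7.8,-15.4],"twist":0},{"slide":[0,9.4,-14.5],"twist":0},{"slide":[0,10.9,-13.4],"twist":0},{"slide":[0,12.2,-12.2],"twist":0},{"slide":[0,13.4,-10.9],"twist":0},{"slide":[0,14.5,-9.4],"twist":0}]' 0 30
python3 - <<'E'
from h import *
go([.522,-.167,.162],175.3)
from plant import optics
s=optics.snapshot("wrist");cv2.imwrite("pics/w6.png",s["frame"][:,:,::-1])
s=optics.snapshot("scene");cv2.imwrite("pics/s6.png",s["frame"][:,:,::-1])
E
```

```text
time: 20.4
tcp_pos: [0.5211, -0.1694, 0.1662]
ee_rot: [0.042, 0.999, -0.005, 0.001]
wrist_force: [0.4, -7.2, -0.5]
grip_width: 0.0107
tcp [ 0.5211 -0.1694  0.1662] yaw 175.18 j6 -0.35 tool slide mm now [-0.6  2.5  4.2] F [ 0.4 -7.2 -0.5] w 0.0107 t 20.4
 twist needed -0.12492586360758651 slide at goal yaw [-0.6  2.5  4.2]
```

View pics/w6.png

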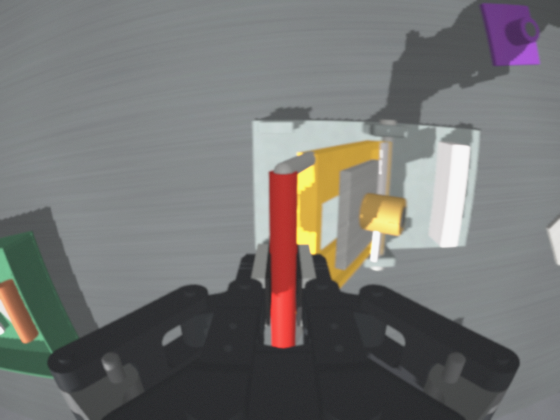

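View pics/s6.png

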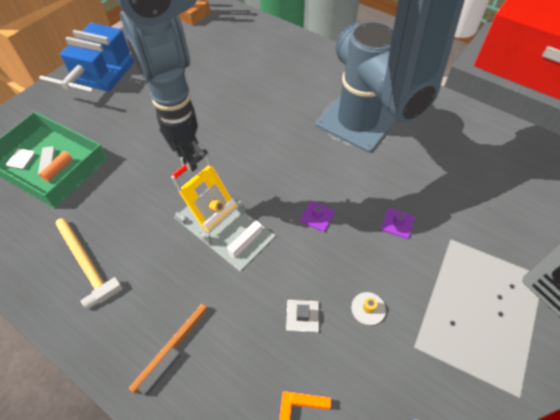

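The leaf is at about 60°, the bar is still in the jaws at (284,260), and the plate has slid under the lip. I'll continue the arc.

```bash
python3 -m crank '[{"slide":[0,15.4,-7.8],"twist":0},{"slide":[0,16.1,-6.2],"twist":0},{"slide":[0,16.7,-4.5],"twist":0},{"slide":[0,17.1,-2.7],"twist":0},{"slide":[0,17.2,-0.9],"twist":0},{"slide":[0,17.2,0.9],"twist":0},{"slide":[0,17.1,2.7],"twist":0},{"slide":[0,16.7,4.5],"twist":0},{"slide":[0,16.1,6.2],"twist":0},{"slide":[0,15.4,7.8],"twist":0}]'
python3 - <<'E'
from h import *
go([.536,-.002,.162],175.3)
from plant import optics
s=optics.snapshot("wrist");cv2.imwrite("pics/w7.png",s["frame"][:,:,::-1])
E
```

```text
time: 21.75
tcp_pos: [0.5352, -0.0015, 0.1645]
ee_rot: [0.041, 0.999, -0.0, 0.001]
wrist_force: [0.2, -4.1, 2.2]
grip_width: 0.011
tcp [ 0.5352 -0.0015  0.1645] yaw 175.28 j6 -0.05 tool slide mm now [-0.8 -0.4  2.5] F [ 0.2 -4.1  2.2] w 0.011 t 21.75
 twist needed -0.020811375559048884 slide at goal yaw [-0.9 -0.4  2.5]
```

View pics/w7.png

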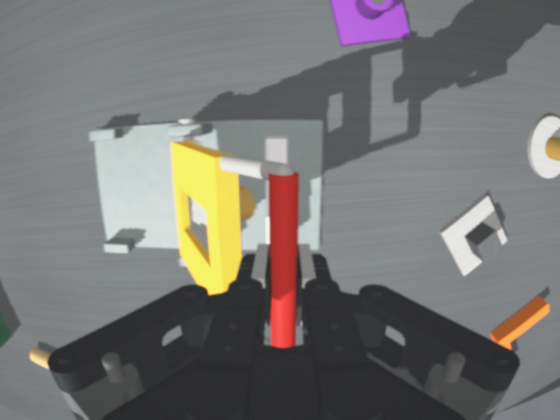

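The leaf is at about 120°. The bar is still held, and the boss is visible under the leaf at (248,203). I'll finish the arc.

```bash
python3 -m crank '[{"slide":[0,14.5,9.4],"twist":0},{"slide":[0,13.4,10.9],"twist":0},{"slide":[0,12.2,12.2],"twist":0},{"slide":[0,10.9,13.4],"twist":0},{"slide":[0,9.4,14.5],"twist":0},{"slide":[0,7.8,15.4],"twist":0},{"slide":[0,6.2,16.1],"twist":0},{"slide":[0,4.5,16.7],"twist":0},{"slide":[0,2.7,15],"twist":0},{"slide":[0,0.9,10],"twist":0}]'; python3 -m crank '[{"slide":[0,0,3],"twist":0},{"slide":[0,0,3],"twist":0},{"slide":[0,0,2],"twist":0},{"slide":[0,0,0],"twist":0},{"slide":[0,0,0],"twist":0},{"slide":[0,0,0],"twist":0},{"slide":[0,0,0],"twist":0},{"slide":[0,0,0],"twist":0},{"slide":[0,0,0],"twist":0},{"slide":[0,0,0],"twist":0}]'
python3 - <<'E'
from h import *
go([.543,.080,.0197],175.3)
from plant import optics
s=optics.snapshot("wrist");cv2.imwrite("pics/w8.png",s["frame"][:,:,::-1])
E
```

```text
time: 23.05
tcp_pos: [0.5419, 0.0805, 0.0281]
ee_rot: [0.041, 0.999, 0.0, 0.0]
wrist_force: [3.8, -1.5, 2.9]
grip_width: 0.0107
time: 24.3
tcp_pos: [0.542, 0.0808, 0.0208]
ee_rot: [0.041, 0.999, 0.001, 0.0]
wrist_force: [4.8, 1.3, 1.9]
grip_width: 0.0107
tcp [0.542  0.0808 0.0208] yaw 175.3 j6 0.11 tool slide mm now [-1.1 -0.7  1.1] F [4.8 1.3 1.9] w 0.0107 t 24.3
 twist needed -0.002538722360242218 slide at goal yaw [-1.1 -0.7  1.1]
```

View pics/w8.png

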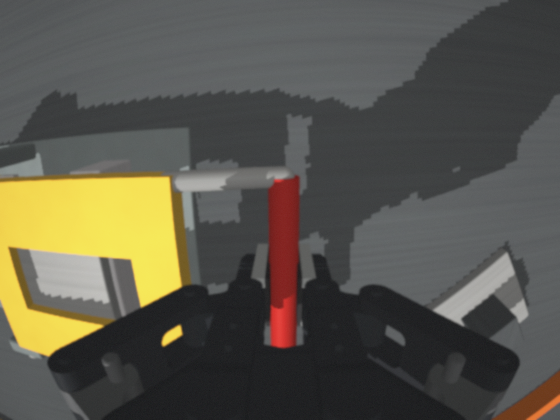

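The leaf is nearly shut, with no stop force yet. I'll press gently to its stop.

```bash
python3 -m crank '[{"slide":[0,0,0.5],"twist":0},{"slide":[0,0,0.5],"twist":0},{"slide":[0,0,0.5],"twist":0},{"slide":[0,0,0],"twist":0},{"slide":[0,0,0],"twist":0},{"slide":[0,0,0],"twist":0},{"slide":[0,0,0],"twist":0},{"slide":[0,0,0],"twist":0},{"slide":[0,0,0],"twist":0},{"slide":[0,0,0],"twist":0}]'; python3 -m crank '[{"slide":[0,0,0.5],"twist":0},{"slide":[0,0,0.5],"twist":0},{"slide":[0,0,0.5],"twist":0},{"slide":[0,0,0],"twist":0},{"slide":[0,0,0],"twist":0},{"slide":[0,0,0],"twist":0},{"slide":[0,0,0],"twist":0},{"slide":[0,0,0],"twist":0},{"slide":[0,0,0],"twist":0},{"slide":[0,0,0],"twist":0}]'
```

```text
time: 25.6
tcp_pos: [0.542, 0.0808, 0.0196]
ee_rot: [0.041, 0.999, 0.001, 0.0]
wrist_force: [4.9, 2.8, 2.4]
grip_width: 0.0108
time: 26.85
tcp_pos: [0.542, 0.0808, 0.0182]
ee_rot: [0.041, 0.999, 0.001, 0.0]
wrist_force: [5.1, 2.7, 1.7]
grip_width: 0.0107
```

```bash
python3 -m crank '[{"slide":[0,0,0.7],"twist":0},{"slide":[0,0,0.7],"twist":0},{"slide":[0,0,0.6],"twist":0},{"slide":[0,0,0],"twist":0},{"slide":[0,0,0],"twist":0},{"slide":[0,0,0],"twist":0},{"slide":[0,0,0],"twist":0},{"slide":[0,0,0],"twist":0},{"slide":[0,0,0],"twist":0},{"slide":[0,0,0],"twist":0}]'
python3 - <<'E'
from h import *
from plant import optics
s=optics.snapshot("wrist");cv2.imwrite("pics/w9.png",s["frame"][:,:,::-1])
s=optics.snapshot("scene");np.savez("s9.npz",**s);cv2.imwrite("pics/s9.png",cv2.resize(s["frame"][150:290,150:330,::-1],None,fx=4,fy=4,interpolation=2))
E
```

```text
time: 28.1
tcp_pos: [0.542, 0.0808, 0.0163]
ee_rot: [0.041, 0.999, 0.001, 0.001]
wrist_force: [5.3, 2.9, 3.2]
grip_width: 0.0109
```

View pics/s9.png

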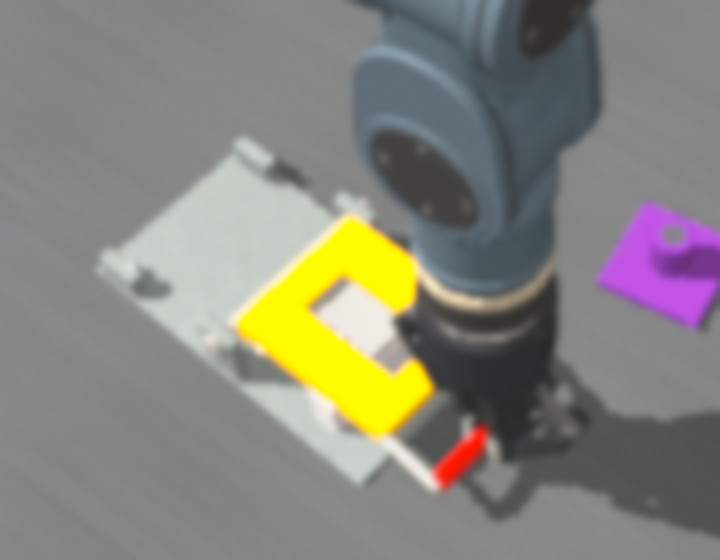

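View pics/w9.png

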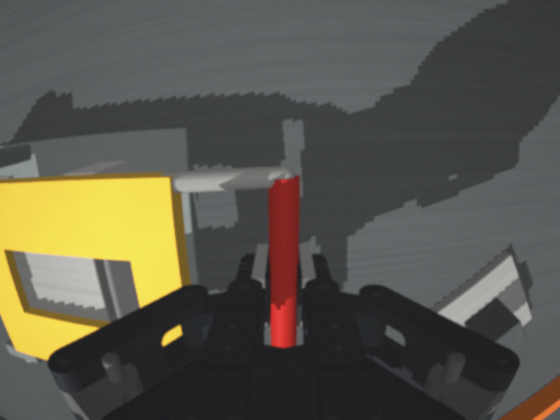

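```bash
python3 -m crank '[{"slide":[0,0,0.7],"twist":0},{"slide":[0,0,0.7],"twist":0},{"slide":[0,0,0.6],"twist":0},{"slide":[0,0,0],"twist":0},{"slide":[0,0,0],"twist":0},{"slide":[0,0,0],"twist":0},{"slide":[0,0,0],"twist":0},{"slide":[0,0,0],"twist":0},{"slide":[0,0,0],"twist":0},{"slide":[0,0,0],"twist":0}]'
python3 - <<'E'
from h import *
from plant import optics
s=optics.snapshot("wrist");np.savez("w10.npz",**s)
m=mask(s,(0,150,80),(6,255,255),(260,170,310,250))|mask(s,(174,150,80),(180,255,255),(260,170,310,250))
p=cloud  # fisheye: do it by hand
v,u=np.nonzero((m>0)&(s["depth"]>0));K,P=s["K"],s["pose"]
d=(np.c_[u,v]-[K[0,2],K[1,2]])/K[0,0];r=np.linalg.norm(d,axis=1)
xyz=np.c_[d*(np.tan(r)/r)[:,None],np.ones(len(r))]*s["depth"][v,u][:,None]
w=xyz@P[:3,:3].T+P[:3,3];print("bar top z",np.percentile(w[:,2],[50,90]),np.median(w,0))
hsv=mask(s,(20,150,120),(35,255,255),(0,170,190,360))
v,u=np.nonzero((hsv>0)&(s["depth"]>0));d=(np.c_[u,v]-[K[0,2],K[1,2]])/K[0,0];r=np.linalg.norm(d,axis=1)
w=(np.c_[d*(np.tan(r)/r)[:,None],np.ones(len(r))]*s["depth"][v,u][:,None])@P[:3,:3].T+P[:3,3]
w=w[w[:,2]>.03]
A=np.c_[w[:,:2]-w[:,:2].mean(0),np.ones(len(w))];print("leaf plane z=",np.linalg.lstsq(A,w[:,2],rcond=None)[0],len(w))
E
```

```text
time: 29.45
tcp_pos: [0.542, 0.0809, 0.0153]
ee_rot: [0.041, 0.999, 0.001, 0.001]
wrist_force: [2.3, 2.5, 7.4]
grip_width: 0.0103
bar top z [0.04235995 0.04350259] [0.50882616 0.0838654  0.04235995]
leaf plane z= [0.01597835 0.01288759 0.05315874] 19960
```

```bash
python3 -m crank '[{"slide":[0,0,0.7],"twist":0},{"slide":[0,0,0.7],"twist":0},{"slide":[0,0,0.6],"twist":0},{"slide":[0,0,0],"twist":0},{"slide":[0,0,0],"twist":0},{"slide":[0,0,0],"twist":0},{"slide":[0,0,0],"twist":0},{"slide":[0,0,0],"twist":0},{"slide":[0,0,0],"twist":0},{"slide":[0,0,0],"twist":0}]'
python3 - <<'E'
from h import *
from plant import optics
s=optics.snapshot("wrist");np.savez("w11.npz",**s)
K,P=s["K"],s["pose"]
m=mask(s,(0,150,80),(6,255,255),(260,170,310,250))|mask(s,(174,150,80),(180,255,255),(260,170,310,250))
v,u=np.nonzero((m>0)&(s["depth"]>0))
d=(np.c_[u,v]-[K[0,2],K[1,2]])/K[0,0];r=np.linalg.norm(d,axis=1)
w=np.c_[d*(np.tan(r)/r)[:,None],np.ones(len(r))]*s["depth"][v,u][:,None]@P[:3,:3].T+P[:3,3]
print("bar top z",np.percentile(w[:,2],[50,90]))
E
```

```text
time: 30.75
tcp_pos: [0.5421, 0.0809, 0.0152]
ee_rot: [0.041, 0.999, 0.001, 0.001]
wrist_force: [-1.5, 2.0, 15.6]
grip_width: 0.0108
bar top z [0.04232072 0.04349411]
```

Hard stop reached: the force rises to 15.6 N, the TCP stays at 0.0152 and the bar height does not change. Now I'll unload, let go and retreat.

```bash
python3 -m crank '[{"slide":[0,0,0],"twist":0},{"slide":[0,0,0],"twist":0},{"slide":[0,0,0],"twist":0},{"slide":[0,0,0],"twist":0},{"slide":[0,0,0],"twist":0},{"slide":[0,0,-5],"twist":0},{"slide":[0,0,-15],"twist":0},{"slide":[0,0,-25],"twist":0},{"slide":[0,0,-30],"twist":0},{"slide":[0,0,-30],"twist":0}]' 0.4; python3 -m crank '[{"slide":[0,0,-30],"twist":0},{"slide":[20,20,-30],"twist":0},{"slide":[40,40,0],"twist":0},{"slide":[40,40,0],"twist":0},{"slide":[40,40,0],"twist":0},{"slide":[20,30,0],"twist":0},{"slide":[0,0,0],"twist":0},{"slide":[0,0,0],"twist":0},{"slide":[0,0,0],"twist":0},{"slide":[0,0,0],"twist":0}]'
python3 - <<'E'
from h import *
from plant import optics
go([.5,0,.2])
for n in("scene","top"):
    s=optics.snapshot(n);np.savez(n+"12.npz",**s)
    b=(150,290,150,330) if n=="scene" else (130,240,270,420)
    cv2.imwrite(f"pics/{n}12.png",cv2.resize(s["frame"][b[0]:b[1],b[2]:b[3],::-1],None,fx=4,fy=4,interpolation=2))
    bx=(150,150,330,290) if n=="scene" else (270,130,420,240)
    p=cloud(s,mask(s,(0,150,80),(6,255,255),bx)|mask(s,(174,150,80),(180,255,255),bx));print(n,"bar",np.median(p,0),np.percentile(p[:,2],90))
    p=cloud(s,mask(s,(22,150,150),(34,255,255),bx));p=p[p[:,2]>.04]
    a=np.radians(-4.8);cx=np.array([np.cos(a),np.sin(a)]);cy=np.array([-cx[1],cx[0]]);q=p[:,:2]-[.529,-.0845]
    A=np.c_[q@cx,q@cy,np.ones(len(q))];print(" leaf plane",np.linalg.lstsq(A,p[:,2],rcond=None)[0],len(p))
E
```

```text
time: 32.05
tcp_pos: [0.5415, 0.0796, 0.1185]
ee_rot: [0.041, 0.999, -0.001, 0.0]
wrist_force: [-0.8, 0.4, 0.3]
grip_width: 0.0337
time: 33.3
tcp_pos: [0.3967, 0.262, 0.1769]
ee_rot: [0.042, 0.999, -0.0, -0.0]
wrist_force: [-0.3, 0.2, 0.2]
grip_width: 0.0343
tcp [0.3967 0.262  0.1769] yaw 175.18 j6 0.53 tool slide mm now [-125.  -252.4  -23. ] F [-0.3  0.2  0.2] w 0.0343 t 33.3
scene bar [0.54266495 0.07925169 0.04337778] 0.04670595070075374
 leaf plane [-0.00749072 -0.00264075  0.05504878] 1499
top bar [0.56130729 0.07494064 0.04154656] 0.04377756521036049
 leaf plane [ 0.00063899 -0.00175082  0.05363285] 1639
```

View pics/scene12.png

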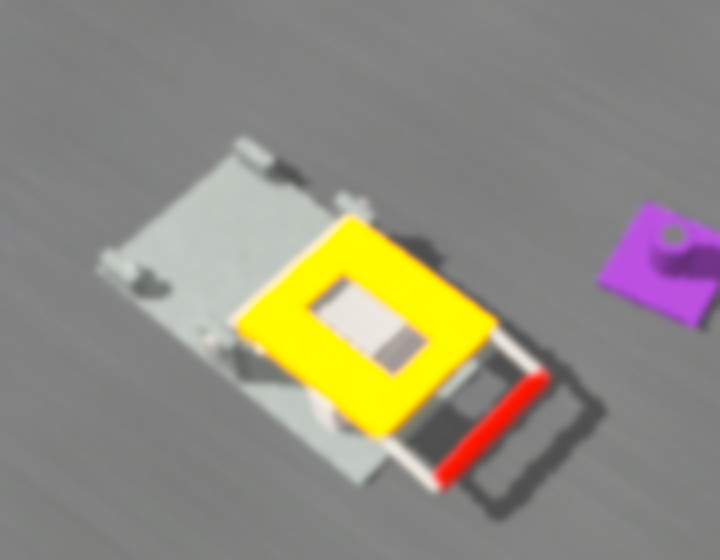

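View pics/top12.png

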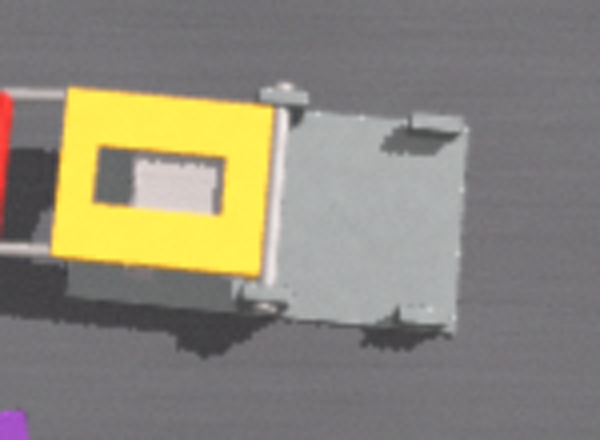

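Both views show the leaf level and shut, with the plate's grey underside in the window. One depth check of the plate, then I'll hand in.

Run:
```python
from h import *
s=dict(np.load("top12.npz"));m=np.zeros((420,560),np.uint8);m[170:180,306:323]=255
p=cloud(s,m);q=p[:,:2]-p[:,:2].mean(0);print("plate",p.mean(0),np.linalg.lstsq(np.c_[q,np.ones(len(q))],p[:,2],rcond=None)[0])
from plant import ctrl
print(ctrl.close_job())
```

```text
plate [ 0.53707662 -0.0285807   0.04486176] [-0.01065037 -0.00261032  0.04486176]
the job is handed in; nothing more can be done
None
```

The plate with the brass boss now lies upside down in the shut cradle, and I handed the job in at about 33 s of the 67 s allowed. I gripped the plate by its boss and laid it square in the open leaf's pocket. I then let go, took the red bar lightly and swung the leaf right over to its stop.

**Last checks before handing in:**
- **Leaf:** it met a hard stop at about 16 N and did not move further. After I let go, it measured level to about 2 mrad along the swing, with the top of the bar at 44 mm, as expected when shut.
- **Plate:** its underside shows through the leaf's window and is flat to about 10 mrad.
- **Robot:** the gripper is clear of everything, and the wrist force reads about zero.

**Disagreements:**
- The bar slipped about 4–5 mm in the pads during the swing, so I pressed it down in small steps until it stopped.
- An early reading of the leaf's slope, taken by the wrist camera while pressing, gave about 15 mrad. The level reading after release, from the top and scene cameras, replaced it.

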